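# Load a streak plate under the stage's spring clip

## Task

Load the streak plate that lies in the mouth of the metal stage: press the clip's long bar gently down with one fingertip so that its nose is raised, and while you keep it pressed push the plate along the stage with the other fingertip, beneath the nose, until it is fully home against the back stop. Only then let the clip up, so that its nose comes down on the plate and holds it, and draw the hand clear. Nothing is gripped or lifted: the plate only slides, the nose must not drag on it or be rammed by it on the way, and the things lying round the stage stay where they are.

Things in the scene. Friction and masses are not known exactly. Their poses are not given: they have to be found in the camera images.
- stage: Streak stage, fixed. Grey cast base 168 x 130 mm (x -114..54, y -45..85 in its frame) with a bare metal stage plate on it (x -104..48, y -41..41), whose flat face is 34 mm above the worktop. Origin: on the worktop straight below the centre of a plate that is home. +x: the way the plate is pushed in (the open mouth is at -x); +y: the side of the clip's press bar; z up.
- stage_home (a point): Middle of the home position, on the stage face; axes as stage. The plate is home when its origin is here. Round it a channel 52 mm wide (y -26..26) between steel guide rails 5 mm high, x -80..27; from x -80 to -98 the rails flare out to about 62 mm apart.
- back_stop (a point): Foot of the face of the back stop, a steel strip 6 mm high across the channel, 25 mm beyond stage_home.
- clip (a joint): Rocking spring clip, rad. 0: at rest, nose down, 1.5 mm above the bare stage face, barring the channel. Grows as the press bar is pushed down and the nose rises; stop at 0.75. From 0.33 the nose clears the plate; lying on the plate it reads about 0.26. Sprung back to 0: the bar takes about 3 N to start and 6 to 8 N at 0.55.
- clip_hinge (a point): Near end of the clip's shaft, which runs along the stage's x axis from x -108 to 36 mm, at y 33, 10 mm above the stage face. Its two bearing blocks (y 27..39, x -102..-95 and 25..32) reach 16 mm above the stage face.
- press_bar (a point): Middle of the upper face of the press bar: grooved steel strip 130 mm long (stage x -110..20), 22 mm wide (y about 52..74), outside the channel on the +y side. At rest it slopes up outwards by 0.25 rad, its middle 19 mm above the stage face; pressed by a fingertip down to 3 mm above the stage face the clip reads about 0.55. A fingertip can slide along it while pressing.
- clip_nose (a point): Underside of the middle of the clip's nose (moves with the clip): a rubber-covered roll 6 mm thick and 26 mm long over the channel, at rest at stage y 11, x -6..20 mm.
- plate: White square streak plate with three streaks, 50 x 50 mm, 7.5 mm thick, about 45 g, loose on the stage face between the guide rails, at the mouth of the stage, 48 to 60 mm short of home. Origin: centre of its underside. Its own x axis is turned by -0.297 rad (about z) from its sides; plate_mid has axes along the sides.
- plate_mid (a point): Centre of the plate's underside, with x and y axes along the plate's sides, x pointing into the stage. The rear edge, where it is pushed, is 25 mm from here towards -x.
- dark_plate: Bystander: black square streak plate, 50 x 50 x 7.5 mm, loose on the worktop beside the stage. Origin: centre of its underside.
- yellow_mineral: Bystander: yellowish mineral lump, 40 x 41 x 31 mm, loose on the worktop. Origin: centre of its underside.
- red_pebble: Bystander: reddish pebble, 34 x 30 x 22 mm, loose on the worktop. Origin: centre of its underside.
- lens: Bystander: folded hand lens, 42 x 38 x 14 mm, loose on the worktop. Origin: centre of its underside.
There are look-alikes about, which are no part of the job. Of the things shaped like the stage, the grey one is meant.

How it is judged:
By the outcome, as a careful person would: the job done as asked, in the order asked, and still so for the second after the job is handed in, with the robot touching nothing.
It also fails if it takes over 42 s, if anything falls off the work surface, if the arm or the gripper's body presses on something with over 40 N, if the wrist force passes 120 N, or if a joint passes its speed limit or range.

## Robot

A 6-joint arm with a two-finger parallel gripper is mounted at the origin on a cart in front of the work surface, level with it; the furniture and walls round the work are solid. World frame = base frame: x ahead of the robot, y to its left, z up, the work surface at z = 0. Lengths are in m, angles in degrees, forces in N, time in s.
With the tool pointing down it reaches from about 0.35 to 0.875 m from the base axis. Payload 4.2 kg.
Tool frame: the origin (TCP) lies midway between the tips of the shut fingers; the grasp point (between the pads) lies 19 mm behind it (r.pinch_z is the distance from the TCP to the grasp point, in m); z points along the fingers, y is the line along which they close (so a half turn about z gives the same grasp; the last joint's range is limited). The gripper opens to 87 mm and grips with 3 to 60 N. Pads are 19 mm wide; open, the fingers measure 117 mm over their backs; the gripper's body (75 mm by 190 mm) begins 51 mm behind the grasp point.
Start: joints at [-48.552, 22.042, 0.453, 0, -68.411, -14.817], TCP at [0.28, -0.559, 0.223] pointing down, gripper open.
Joint ranges: [-179.83, 179.83], [-69.29, 118.12], [-61.27, 80.66], [-181.25, 117.63], [-171.15, -9.14], [-177.46, 177.46]. Speed limits (degrees/s): [159.86, 159.86, 180, 180, 180, 180].

## Interface

Orientations are given as a 3x3 rotation matrix whose columns are the frame's x, y, z axes.
In Python, from station import r, imaging, models gives the robot as it stands. The module is installed in compiled form; this text tells all that it offers.
- The arm moves only by the tool apply_moves, never from a script. Its argument "moves" is a list of rows, each a list of 2 entries, a list of its own where there are three numbers: the shift along the tool's x, y, z in m, then the turn about the tool's z in degrees. A call has 1 to 5 rows; each row shifts and turns the commanded pose from where the row before left it, along the tool's axes as they then stand; what a row does not reach is not made up. A row lasts 1/12 s, in which the tool goes at most 41.7 mm and 7.16 degrees, less where a joint would pass 70% of its speed; a pose out of reach is approached as far as the arm can. A call is refused whole if a number of a shift passes 0.0417 or a number of a turn 7.16, either way. A call with a gripper value outside its range is refused whole. "hand" is the finger opening in m, from 0 to 0.087, set as the call begins (left out, the last holds). The fingers move at their own pace and stop on an object; the grip force is fixed at half the most. Time passes only in rows, so rows that do not move let the fingers close. It gives the time, the measured TCP pose, the force, the opening and the grip force at its end, in the units of the state.
- r.sense(): the state, without advancing time (a new reading comes with each control period).
- imaging.capture(name): name is "scene" or "top" or "wrist"; returns a dict with "frame" (480x640x3 uint8, blue, green, red), "intrinsics" (3x3 intrinsics, pixels), "dist" ([k1, k2, p1, p2, k3] as OpenCV has them; the pictures are not rectified), "eye" and "orientation" of the camera in the world. Camera axes: x right, y down, z forward; pixel columns grow to the right and rows downward; lengths in m; the calibration is good to about 2 mm. A picture is of the moment at which its call begins. There is no depth.
- r.finish_job(): hands the job in; it is judged then, once.
Trained networks look in a picture, given as the dict that the camera call returned (one of the last four; its "shot" number tells which), for a name from the list of things; names that differ only in an ending like _2 or _b are one class to them, and where a whole thing is asked for, a point or a joint stands for the part that bears it (a point fixed in the world has none). Each returns a list of dicts, best first, with "confidence" (0 to 1); they miss things now and then, are a little off and sometimes report something else, mostly with a low value. They report only what shows in the picture. A call takes as long as a camera call. They do not tell look-alikes from the thing itself.
- models.cut_out(picture, target): "region" (480x640 bool, what is visible of it) and "extent" ([left, top, width, height] as shares, 0 to 1, of the picture: columns of its width, rows of its height, round what is visible of it).
- models.place_of(picture, target): "at" ([column, row] as shares, 0 to 1, of the picture: columns of its width, rows of its height: a listed point, or the origin of a listed thing).
The state is a dict: "time_s": time; "joints": joint angles; "joint_velocities": joint speeds; "effort": joint torques, N m; "tcp_pos": TCP position; "ee_rot": TCP orientation; "wrist_force": force on the tool from outside, world axes, zero at the start; "moment": the same for the moment, N m; "gripper_width": opening from 0.0 (shut) to 1.0 (fully open); "gripper_force": force on a finger pad.
Only numpy, scipy, OpenCV 4.12 (cv2) and the standard library are available. Lean on these libraries where they do the work, as an engineer would, in place of code of your own. Each camera call takes 0.05 s, during which the arm holds its last target. There are 200 camera calls.

## Working session

There is one attempt and no reset: what is moved stays moved. The work goes in short steps, Python scripts to look and compute and a tool call to move; the robot and the scene stay as the last step left them, time stands still between calls to the robot, and variables do not carry over. Pictures are saved under pics/ and viewed, at most 10 in all, crops included, and the job is handed in when it is done.

Besides the shell and the picture viewer there is one more tool, called as name([rows], argument=value, ...), one row to a line, values as JSON. apply_moves: Moves the arm, as the interface text tells. Its arguments: {"type":"object","properties":{"moves":{"type":"array"},"hand":{"type":"number"}},"required":["moves"]}

```bash
mkdir -p pics
cat > h.py <<'E'
import numpy as np, cv2
from station import r, imaging, models
def ray(p,uv):
    q=cv2.undistortPoints(np.array([[uv]],float),np.array(p["intrinsics"]),np.array(p["dist"]))[0,0]
    d=np.array(p["orientation"])@np.array([q[0],q[1],1.]); return np.array(p["eye"]),d
def atz(p,uv,z):
    e,d=ray(p,uv); return e+d*(z-e[2])/d[2]
def proj(p,X):
    R=np.array(p["orientation"]); rv=cv2.Rodrigues(R.T)[0]; t=-R.T@np.array(p["eye"])
    return cv2.projectPoints(np.array(X,float).reshape(-1,1,3),rv,t,np.array(p["intrinsics"]),np.array(p["dist"]))[0][:,0]
E
python3 - <<'E'
from h import *
np.set_printoptions(precision=3,suppress=True)
print(r.sense())
for c in ("scene","top"):
    p=imaging.capture(c); cv2.imwrite(f"pics/{c}0.png",p["frame"]); print(c,p["eye"],p["orientation"])
    for t in ("stage_home","back_stop","clip_hinge","press_bar","clip_nose","plate","plate_mid","stage","dark_plate","yellow_mineral","red_pebble","lens"):
        for o in models.place_of(p,t)[:3]:
            uv=np.array(o["at"])*[640,480]; print(t,round(o["confidence"],2),uv,atz(p,uv,0.034 if t not in("dark_plate","lens","stage","red_pebble","yellow_mineral") else 0))
E
```

```text
{'time_s': 0.0, 'joints': array([-48.553,  22.091,   0.379,  -0.028, -68.412, -14.817]), 'joint_velocities': array([-0.001, -0.013, -0.036,  0.002,  0.002,  0.081]), 'effort': array([  0.   , -39.067,  18.741,   4.22 ,   0.011,  -0.   ]), 'tcp_pos': array([ 0.28 , -0.558,  0.221]), 'ee_rot': array([[-0.894, -0.448, -0.001],
       [-0.448,  0.894,  0.002],
       [ 0.   ,  0.002, -1.   ]]), 'wrist_force': array([ 0.335, -1.155, -0.113]), 'moment': array([-0.009,  0.027,  0.048]), 'gripper_force': 0.0, 'gripper_width': 1.0014890777577365}
scene [0.098 0.642 0.793] [[-0.827 -0.364  0.428]
 [-0.561  0.515 -0.648]
 [ 0.016 -0.777 -0.63 ]]
stage_home 0.98 [425.792 194.112] [ 0.465 -0.506  0.034]
stage_home 0.97 [280.32  267.408] [0.629 0.021 0.034]
stage_home 0.62 [381.632 232.704] [ 0.486 -0.252  0.034]
back_stop 0.85 [373.696 228.624] [ 0.513 -0.255  0.034]
back_stop 0.83 [418.816 191.376] [ 0.489 -0.507  0.034]
back_stop 0.73 [272.192 265.92 ] [0.649 0.029 0.034]
clip_hinge 0.71 [296.704 300.816] [0.527 0.088 0.034]
clip_hinge 0.71 [412.992 249.504] [ 0.384 -0.236  0.034]
clip_hinge 0.
[... 1703 characters left out ...]
.5    0.034]
plate 0.79 [266.624 250.512] [0.569 0.041 0.034]
plate_mid 0.67 [262.784 252.816] [0.563 0.05  0.034]
plate_mid 0.54 [271.296 223.776] [0.635 0.039 0.034]
stage 0.92 [392.576 299.712] [ 0.49  -0.268  0.   ]
stage 0.9 [491.328 320.016] [ 0.468 -0.501  0.   ]
dark_plate 0.65 [214.4  244.32] [0.577 0.174 0.   ]
dark_plate 0.61 [319.68 263.52] [ 0.558 -0.086  0.   ]
dark_plate 0.4 [324.928 231.888] [ 0.637 -0.09   0.   ]
yellow_mineral 0.73 [265.472 246.   ] [0.586 0.05  0.   ]
yellow_mineral 0.54 [226.304 208.608] [0.67  0.159 0.   ]
red_pebble 0.68 [211.2   242.976] [0.58  0.182 0.   ]
lens 0.58 [319.68 230.4 ] [ 0.639 -0.077  0.   ]
lens 0.15 [270.912 230.4  ] [0.627 0.042 0.   ]
```

View pics/top0.png

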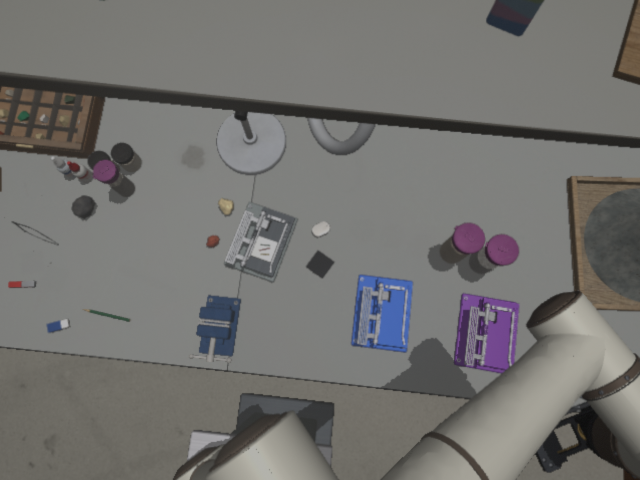

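Run:
```python
import cv2
a=cv2.imread("pics/top0.png")[180:300,180:340]; cv2.imwrite("pics/crop1.png",cv2.resize(a,(800,600),interpolation=cv2.INTER_CUBIC))
```

```text
(no output)
```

View pics/crop1.png

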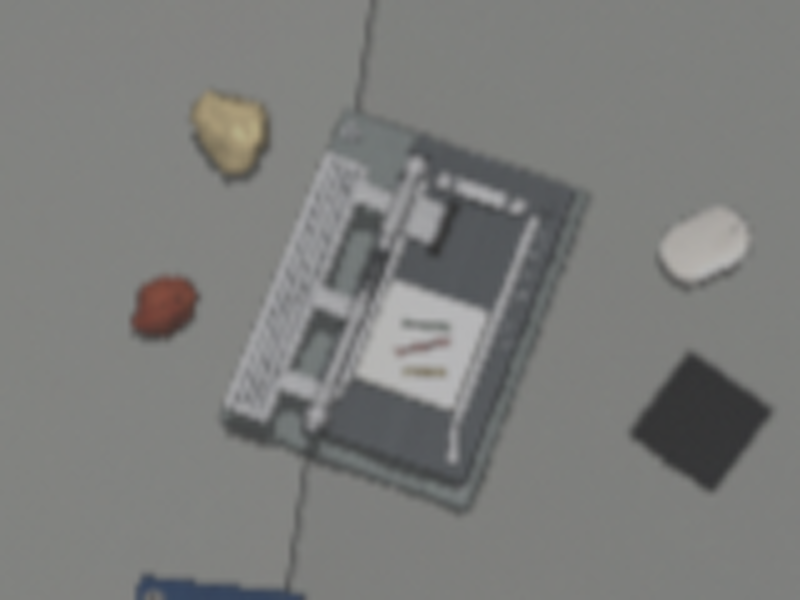

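The first picture shows three stage-shaped things: grey at about (262,242), blue at (383,313) and purple at (487,333). The grey one fits, and the crop confirms it: it has a grey base, and the white plate with three streaks lies in its mouth at about (264,249). The mouth points toward the robot and the press bar is on the left. I'll check the scene view for overhead obstacles.

View pics/scene0.png

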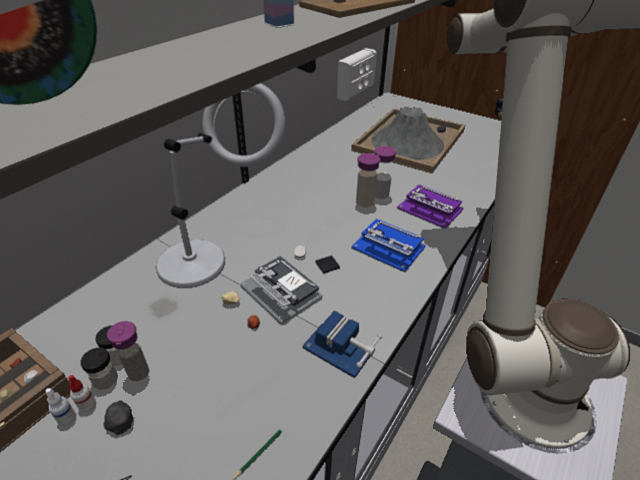

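```bash
cat >> h.py <<'E'
def plan(target,yaw_ty,zrows=None,step=0.04):
    """rows to go to target TCP with tool y at world angle yaw_ty(deg), tool pointing down"""
    s=r.sense(); p=np.array(s["tcp_pos"]); R=np.array(s["ee_rot"]); a=np.degrees(np.arctan2(R[1,1],R[0,1]))
    dt=-((yaw_ty-a+180)%360-180)  # turn about tool z(down)
    d=np.array(target)-p; n=int(max(np.ceil(np.linalg.norm(d)/step),np.ceil(abs(dt)/7)))
    print("from",p.round(4),"yaw",round(a,2),"n",n,"turn",dt)
    for i in range(n):
        w=np.radians(a-dt*i/n); ty=np.array([np.cos(w),np.sin(w),0]); tx=np.array([np.cos(w-np.pi/2),np.sin(w-np.pi/2),0])*-1
        tx=np.cross(ty,[0,0,-1.])
        print([[round(float(v),4) for v in (tx@d/n,ty@d/n,-d[2]/n)],round(dt/n,2)],end=",")
    print()
E
python3 - <<'E'
from h import *
plan([0.54,0.05,0.25],73)
E
```

```text
from [ 0.2802 -0.5587  0.2225] yaw 116.63 n 17 turn 43.62928971831326
[[-0.0297, 0.0252, -0.0016], np.float64(2.57)],[[-0.0286, 0.0265, -0.0016], np.float64(2.57)],[[-0.0273, 0.0277, -0.0016], np.float64(2.57)],[[-0.0261, 0.0289, -0.0016], np.float64(2.57)],[[-0.0248, 0.03, -0.0016], np.float64(2.57)],[[-0.0234, 0.0311, -0.0016], np.float64(2.57)],[[-0.022, 0.0321, -0.0016], np.float64(2.57)],[[-0.0205, 0.0331, -0.0016], np.float64(2.57)],[[-0.019, 0.034, -0.0016], np.float64(2.57)],[[-0.0175, 0.0348, -0.0016], np.float64(2.57)],[[-0.0159, 0.0355, -0.0016], np.float64(2.57)],[[-0.0143, 0.0362, -0.0016], np.float64(2.57)],[[-0.0126, 0.0368, -0.0016], np.float64(2.57)],[[-0.011, 0.0373, -0.0016], np.float64(2.57)],[[-0.0093, 0.0378, -0.0016], np.float64(2.57)],[[-0.0076, 0.0382, -0.0016], np.float64(2.57)],[[-0.0059, 0.0385, -0.0016], np.float64(2.57)],
```

The scene view shows the ring lamp (240,120) and the shelf, both behind the stage, and the vise (345,335) in front of it. The space above the stage is free.

apply_moves([
  [[-0.03,0.025,-0.002],2.6],
  [[-0.029,0.026,-0.002],2.6],
  [[-0.027,0.028,-0.002],2.6],
  [[-0.026,0.029,-0.002],2.6],
  [[-0.025,0.03,-0.002],2.6],
], hand=0.048)

```text
time_s: 1.72
tcp_pos: [0.3577, -0.3782, 0.2327]
ee_rot: [[-0.973, -0.233, 0.0], [-0.233, 0.973, -0.0], [-0.0, -0.0, -1.0]]
wrist_force: [1.0, 0.4, -0.6]
gripper_width: 0.707
gripper_force: 0.0
```

apply_moves([
  [[-0.023,0.031,-0.002],2.6],
  [[-0.022,0.032,-0.002],2.6],
  [[-0.02,0.033,-0.002],2.6],
  [[-0.019,0.034,-0.002],2.6],
  [[-0.018,0.035,-0.002],2.6],
])

```text
time_s: 2.13
tcp_pos: [0.4347, -0.1995, 0.2431]
ee_rot: [[-1.0, -0.009, 0.001], [-0.009, 1.0, -0.0], [-0.001, -0.0, -1.0]]
wrist_force: [0.7, -0.1, -0.8]
gripper_width: 0.552
gripper_force: 0.0
```

apply_moves([
  [[-0.016,0.035,-0.002],2.6],
  [[-0.014,0.036,-0.002],2.6],
  [[-0.013,0.037,-0.002],2.6],
  [[-0.011,0.037,-0.002],2.6],
  [[-0.009,0.038,-0.002],2.6],
])

```text
time_s: 2.55
tcp_pos: [0.5124, -0.0216, 0.2531]
ee_rot: [[-0.976, 0.216, 0.001], [0.216, 0.976, 0.0], [-0.001, 0.0, -1.0]]
wrist_force: [1.2, 0.2, 0.5]
gripper_width: 0.552
gripper_force: 0.0
```

apply_moves([
  [[-0.008,0.038,0],2.6],
  [[-0.006,0.038,0],2.0],
  [[0,0,0],0],
  [[0,0,0],0],
])

```text
time_s: 2.88
tcp_pos: [0.5439, 0.0488, 0.252]
ee_rot: [[-0.957, 0.289, -0.001], [0.289, 0.957, -0.0], [0.001, -0.0, -1.0]]
wrist_force: [-1.0, -0.1, -1.2]
gripper_width: 0.552
gripper_force: 0.0
```

Run:
```python
from h import *
np.set_printoptions(precision=3,suppress=True)
s=r.sense();print(s["tcp_pos"],s["ee_rot"],s["joints"],s["time_s"],s["wrist_force"],s["gripper_width"])
for c in ("wrist",):
    p=imaging.capture(c); cv2.imwrite(f"pics/{c}1.png",p["frame"]); print(c,p["eye"],p["orientation"])
    for t,z in dict(stage_home=.034,back_stop=.034,clip_hinge=.044,press_bar=.053,clip_nose=.0355,plate=.034,plate_mid=.034,stage=0).items():
        for o in models.place_of(p,t)[:2]:
            uv=np.array(o["at"])*[640,480]; print(t,round(o["confidence"],2),uv,atz(p,uv,z))
```

```text
[0.544 0.049 0.252] [[-0.957  0.289 -0.001]
 [ 0.289  0.957 -0.   ]
 [ 0.001 -0.    -1.   ]] [  22.14    13.204   -7.927   -0.004  -68.915 -128.927] 2.8833 [-0.958 -0.142 -1.204] 0.5517038815147338
wrist [0.464 0.072 0.415] [[ 0.289  0.914  0.286]
 [ 0.957 -0.275 -0.087]
 [-0.001  0.299 -0.954]]
stage_home 0.72 [ 46.272 239.616] [ 0.486 -0.269  0.034]
stage_home 0.68 [331.584 271.584] [0.62  0.036 0.034]
back_stop 0.92 [332.8   288.288] [0.642 0.031 0.034]
back_stop 0.67 [ 58.112 259.488] [ 0.512 -0.269  0.034]
clip_hinge 0.61 [ 13.12 138.72] [ 0.38  -0.235  0.044]
clip_hinge 0.6 [360.576 183.888] [0.527 0.096 0.044]
press_bar 0.7 [382.912 239.904] [0.592 0.103 0.053]
press_bar 0.59 [ 67.2   189.696] [ 0.442 -0.203  0.053]
clip_nose 0.76 [ 59.584 244.992] [ 0.496 -0.257  0.035]
clip_nose 0.64 [342.208 280.08 ] [0.634 0.045 0.035]
plate_mid 0.64 [327.68 233.52] [0.573 0.045 0.034]
stage 0.87 [330.816 261.312] [0.62  0.036 0.   ]
stage 0.76 [ 74.624 227.424] [ 0.484 -0.258  0.   ]
```

View pics/wrist1.png

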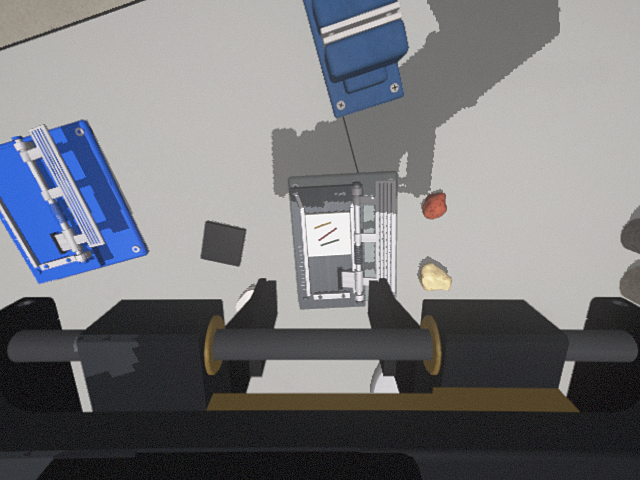

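The wrist view shows the grey stage at (345,240), with the white plate at (327,233) and the press bar on the right at (385,235). I'll fit the stage pose and check it with an overlay.

```bash
cat > fit.py <<'E'
from h import *
from scipy.optimize import least_squares
P=dict(stage_home=[0,0,.034],back_stop=[.025,0,.034],clip_hinge=[-.108,.033,.044],press_bar=[-.045,.063,.053],clip_nose=[.007,.011,.0355])
def S2W(q,X):
    X=np.atleast_2d(X).astype(float); c,s=np.cos(q[2]),np.sin(q[2]); return np.c_[q[0]+c*X[:,0]-s*X[:,1],q[1]+s*X[:,0]+c*X[:,1],X[:,2]]
def W2S(q,X):
    d=np.asarray(X)[:2]-q[:2]; c,s=np.cos(q[2]),np.sin(q[2]); return np.array([c*d[0]+s*d[1],-s*d[0]+c*d[1]])
def obs(p,ref=(.62,.036,-.29)):
    o=[]
    for t,X in P.items():
        g=S2W(ref,X); uvp=proj(p,g)[0]
        for m in models.place_of(p,t):
            uv=np.array(m["at"])*[640,480]
            if np.linalg.norm(uv-uvp)<40: o.append((p,t,uv,m["confidence"])); break
    return o
def fit(O,q0=(.62,.036,-.29)):
    f=lambda q:np.concatenate([(proj(p,S2W(q,P[t]))[0]-uv)*c/ (1) for p,t,uv,c in O])
    return least_squares(f,q0,loss="soft_l1",f_scale=2,x_scale=[.01,.01,.05]).x
E
python3 - <<'E'
from fit import *
np.set_printoptions(precision=4,suppress=True)
ps={c:imaging.capture(c) for c in("wrist","top","scene")}
al=[]
for c,p in ps.items():
    O=obs(p); al+=O; print(c,[o[1] for o in O],fit(O))
q=fit(al); print("all",q)
for p,t,uv,_ in al: print(t,proj(p,S2W(q,P[t]))[0]-uv)
qw=fit(al[:0]+obs(ps["wrist"]))
p=ps["wrist"]; y0,x0=150,260
im=cv2.resize(p["frame"][y0:y0+170,x0:x0+170],None,fx=3.5,fy=3.5,interpolation=cv2.INTER_CUBIC)
def poly(X,col):
    uv=(proj(p,S2W(qw,X))-[x0,y0]+.5)*3.5; cv2.polylines(im,[np.round(uv*8).astype(np.int32)],True,col,1,cv2.LINE_AA,3)
def rect(a,b,c,d,z): return [[a,c,z],[b,c,z],[b,d,z],[a,d,z]]
poly(rect(-.104,.048,-.041,.041,.034),(0,255,0)); poly(rect(-.080,.027,-.026,.026,.039),(0,0,255))
s=.25; poly([[-.11,.0523,.0503],[.02,.0523,.0503],[.02,.0737,.0557],[-.11,.0737,.0557]],(255,0,255))
print("wrist q",qw); cv2.imwrite("pics/ov1.png",im)
E
```

```text
wrist ['stage_home', 'back_stop', 'clip_hinge', 'press_bar'] [ 0.6181  0.0348 -0.2528]
top ['stage_home', 'back_stop', 'clip_hinge', 'press_bar'] [ 0.6204  0.0417 -0.2541]
scene ['stage_home', 'back_stop', 'clip_hinge', 'press_bar', 'clip_nose'] [ 0.6222  0.035  -0.2694]
all [ 0.6192  0.0361 -0.2627]
stage_home [ 0.4874 -0.7657]
back_stop [1.1148 1.9954]
clip_hinge [-0.5026 -2.0864]
press_bar [4.3686 2.6636]
stage_home [2.5886 0.0158]
back_stop [1.5901 2.8274]
clip_hinge [ 1.7998 -0.2464]
press_bar [2.1376 2.113 ]
stage_home [-0.0596  3.8917]
back_stop [0.1491 0.0127]
clip_hinge [0.684  0.7575]
press_bar [ 3.0034 -3.0343]
clip_nose [1.9552 0.5115]
wrist q [ 0.6181  0.0348 -0.2528]
```

View pics/ov1.png

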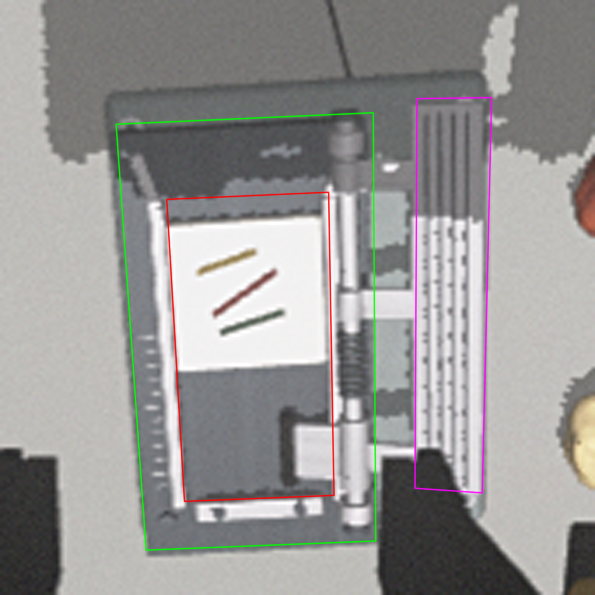

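The overlay agrees to about 1 mm: the rails, the bar, and the back stop at about (260,505) all line up. The plate spans crop rows 217 to 367. Next I'll measure the plate's pose in the stage frame.

Run:
```python
from fit import *
np.set_printoptions(precision=4,suppress=True)
q=np.array([.6188,.0350,-.257])
p=imaging.capture("wrist"); f=p["frame"]; g=f.min(2); m=(g>215).astype(np.uint8); 
m=np.zeros_like(g); c=(g>190).astype(np.uint8); c=cv2.morphologyEx(c,cv2.MORPH_OPEN,np.ones((9,9))); n,l,st,ce=cv2.connectedComponentsWithStats(c[200:265,295:362])
k=1+np.argmax(st[1:,4]); print(st[k],ce[k])
ys,xs=np.where(l==k); b=cv2.boxPoints(cv2.minAreaRect(np.c_[xs+295,ys+200].astype(np.float32)))
W=np.array([atz(p,u,.0415) for u in b]); print(b); print(np.array([W2S(q,w) for w in W])*1000)
plan([0,0,0],0) if 0 else None
s=r.sense(); print(s["tcp_pos"],np.degrees(np.arctan2(s["ee_rot"][1,1],s["ee_rot"][0,1])), "stage y yaw",90+np.degrees(q[2]))
plan(S2W(q,[-.103,.0315,.085])[0],90+np.degrees(q[2]))
```

```text
[  14   13   43   43 1147] [37.8675 37.4917]
[[309. 213.]
 [351. 213.]
 [351. 255.]
 [309. 255.]]
[[-73.5244 -23.9627]
 [-71.6811  23.1578]
 [-21.5299  22.465 ]
 [-23.4349 -26.5087]]
[0.5435 0.047  0.2525] 73.0327944085643 stage y yaw 75.27498466513785
from [0.5435 0.047  0.2525] yaw 73.03 n 5 turn -2.242190256573565
[[0.0057, 0.0076, 0.0335], np.float64(-0.45)],[[0.0057, 0.0076, 0.0335], np.float64(-0.45)],[[0.0056, 0.0077, 0.0335], np.float64(-0.45)],[[0.0055, 0.0077, 0.0335], np.float64(-0.45)],[[0.0055, 0.0078, 0.0335], np.float64(-0.45)],
```

apply_moves([
  [[0.004,0.0075,0.033],-0.45],
  [[0.004,0.0075,0.033],-0.45],
  [[0.004,0.0075,0.033],-0.45],
  [[0.004,0.0075,0.033],-0.45],
  [[0.004,0.0075,0.033],-0.45],
])

```text
time_s: 4.95
tcp_pos: [0.5347, 0.089, 0.0865]
ee_rot: [[-0.967, 0.254, 0.001], [0.254, 0.967, 0.0], [-0.001, 0.001, -1.0]]
wrist_force: [0.1, 0.4, -0.8]
gripper_width: 0.554
gripper_force: 0.0
```

apply_moves([
  [[0,0,0],0],
  [[0,0,0],0],
])

```text
time_s: 5.12
tcp_pos: [0.5341, 0.0883, 0.0867]
ee_rot: [[-0.967, 0.253, -0.003], [0.253, 0.967, -0.002], [0.003, -0.003, -1.0]]
wrist_force: [-0.1, -0.0, 1.9]
gripper_width: 0.549
gripper_force: 0.0
```

Run:
```python
from fit import *
np.set_printoptions(precision=4,suppress=True)
q=np.array([.6188,.0350,-.257])
s=r.sense(); print(s["tcp_pos"],W2S(q,s["tcp_pos"]),np.degrees(np.arctan2(s["ee_rot"][1,1],s["ee_rot"][0,1])),s["wrist_force"],s["time_s"])
p=imaging.capture("top"); cv2.imwrite("pics/t2.png",cv2.resize(p["frame"][180:300,190:350],(800,600),interpolation=cv2.INTER_CUBIC))
p=imaging.capture("wrist"); cv2.imwrite("pics/w2.png",p["frame"])
```

```text
[0.5341 0.0883 0.0867] [-0.0955  0.03  ] 75.34108313280483 [-0.1013 -0.0152  1.92  ] 5.1167
```

View pics/w2.png

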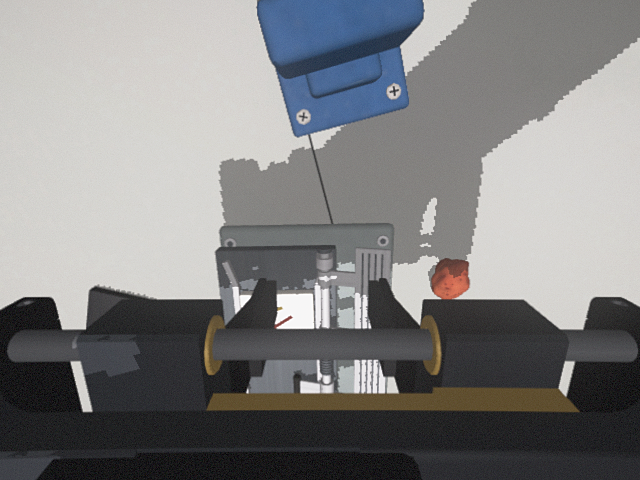

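The fingertips, at (268,285) and (378,285), straddle the clip shaft. The left one is over the channel behind the plate and the right one is over the press bar. I'll descend in steps and watch the force.

apply_moves([
  [[0,0.0005,0.009],0],
  [[0,0.0005,0.009],0],
  [[0,0,0.006],0],
  [[0,0,0],0],
  [[0,0,0],0],
])

```text
time_s: 5.63
tcp_pos: [0.5348, 0.0893, 0.0632]
ee_rot: [[-0.967, 0.254, -0.001], [0.254, 0.967, -0.0], [0.001, -0.001, -1.0]]
wrist_force: [0.7, -0.1, 0.2]
gripper_width: 0.55
gripper_force: 0.0
```

apply_moves([
  [[0,0,0.003],0],
  [[0,0,0.003],0],
  [[0,0,0.003],0],
  [[0,0,0],0],
  [[0,0,0],0],
])

```text
time_s: 6.05
tcp_pos: [0.5348, 0.0895, 0.0543]
ee_rot: [[-0.967, 0.254, -0.0], [0.254, 0.967, -0.0], [0.0, -0.0, -1.0]]
wrist_force: [0.6, 0.5, -0.6]
gripper_width: 0.553
gripper_force: 0.0
```

Run:
```python
from fit import *
np.set_printoptions(precision=4,suppress=True)
q=np.array([.6188,.0350,-.257])
s=r.sense(); T=s["tcp_pos"]; print(T,W2S(q,T),s["wrist_force"],s["moment"],s["gripper_width"])
p=imaging.capture("scene"); cv2.imwrite("pics/s3.png",cv2.resize(p["frame"][200:350,200:400],(800,600),interpolation=cv2.INTER_CUBIC))
```

```text
[0.5348 0.0895 0.0543] [-0.0951  0.0314] [ 0.6199  0.5311 -0.6371] [-0.0675 -0.0376  0.0371] 0.5525601981993503
```

View pics/s3.png

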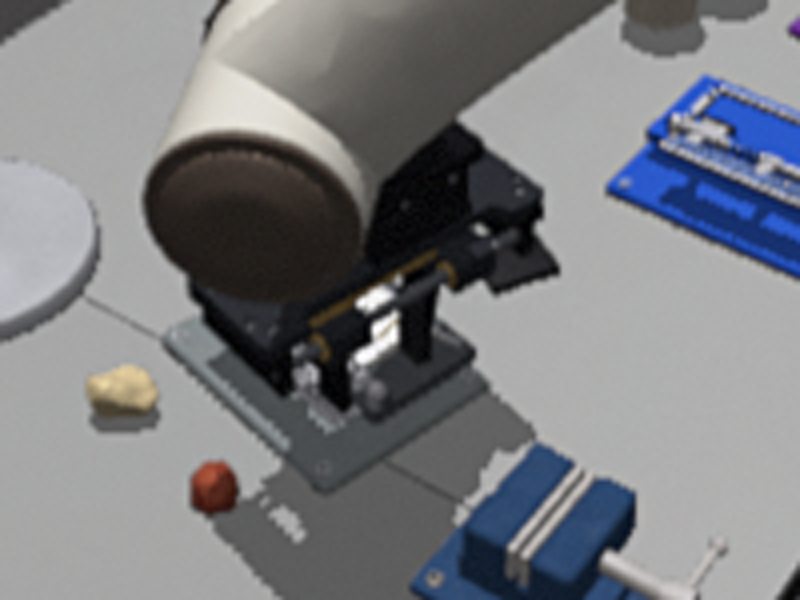

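The fingers straddle the shaft, with one over the bar at crop (335,390) and one over the channel at (420,350). There is no contact yet, so I'll press further.

apply_moves([
  [[0,0,0.003],0],
  [[0,0,0.002],0],
  [[0,0,0],0],
  [[0,0,0],0],
])

```text
time_s: 6.43
tcp_pos: [0.5356, 0.0901, 0.05]
ee_rot: [[-0.967, 0.254, 0.002], [0.254, 0.967, 0.001], [-0.001, 0.001, -1.0]]
wrist_force: [-0.3, 1.7, 4.1]
gripper_width: 0.553
gripper_force: 1.6
```

apply_moves([
  [[0,0,0.003],0],
  [[0,0,0.003],0],
  [[0,0,0],0],
  [[0,0,0],0],
])

```text
time_s: 6.77
tcp_pos: [0.5359, 0.0904, 0.0441]
ee_rot: [[-0.967, 0.254, 0.002], [0.254, 0.967, 0.001], [-0.002, 0.002, -1.0]]
wrist_force: [-1.2, 2.8, 6.0]
gripper_width: 0.556
gripper_force: 2.7
```

apply_moves([
  [[0,0,0.002],0],
  [[0,0,0.002],0],
  [[0,0,0],0],
  [[0,0,0],0],
])

```text
time_s: 7.1
tcp_pos: [0.5359, 0.0901, 0.0404]
ee_rot: [[-0.967, 0.253, 0.002], [0.253, 0.967, 0.001], [-0.002, 0.001, -1.0]]
wrist_force: [-0.2, 1.5, 6.2]
gripper_width: 0.55
gripper_force: 3.4
```

apply_moves([
  [[0,0,0.0015],0],
  [[0,0,0.0015],0],
  [[0,0,0],0],
  [[0,0,0],0],
])

```text
time_s: 7.43
tcp_pos: [0.5358, 0.0897, 0.0375]
ee_rot: [[-0.967, 0.254, 0.002], [0.254, 0.967, 0.0], [-0.002, 0.001, -1.0]]
wrist_force: [-0.9, 0.9, 8.4]
gripper_width: 0.552
gripper_force: 3.8
```

Run:
```python
from fit import *
np.set_printoptions(precision=4,suppress=True)
q=np.array([.6188,.0350,-.257])
s=r.sense(); T=s["tcp_pos"]; print(T,W2S(q,T),s["wrist_force"],s["moment"],s["gripper_width"])
for c in ("wrist","top"):
    p=imaging.capture(c); print(c,[(round(o["confidence"],2),(np.array(o["at"])*[640,480]).round(1)) for o in models.place_of(p,"clip_nose")[:3]], proj(p,S2W(q,[[.007,.011,.0355],[.007,.014,.050]])))
    cv2.imwrite(f"pics/{c}4.png",p["frame"])
```

```text
[0.5358 0.0897 0.0375] [-0.0942  0.0318] [-0.9364  0.9495  8.4012] [0.3901 0.1716 0.0432] 0.5516958437287581
wrist [(0.6, array([322.2, 282. ]))] [[290.7028 443.6983]
 [293.6488 465.823 ]]
top [(0.96, array([388.1, 295.6])), (0.76, array([269.6, 226.7])), (0.57, array([494.7, 316.1]))] [[268.74   226.1232]
 [266.9191 224.2056]]
```

The bar is pressed: the tip is 3.5 mm above the face and the force is 8.4 N. Now I'll push.

apply_moves([
  [[-0.004,0,0],0],
  [[-0.004,0,0],0],
  [[-0.004,0,0],0],
  [[-0.004,0,0],0],
  [[-0.004,0,0],0],
])

```text
time_s: 8.05
tcp_pos: [0.5531, 0.0847, 0.0369]
ee_rot: [[-0.967, 0.254, -0.002], [0.254, 0.967, -0.0], [0.002, -0.001, -1.0]]
wrist_force: [-5.3, 4.4, 8.2]
gripper_width: 0.553
gripper_force: 4.4
```

apply_moves([
  [[-0.004,0,0],0],
  [[-0.004,0,0],0],
  [[-0.003,0,0],0],
  [[0,0,0],0],
  [[0,0,0],0],
])

```text
time_s: 8.47
tcp_pos: [0.5644, 0.0819, 0.0371]
ee_rot: [[-0.967, 0.254, -0.001], [0.254, 0.967, 0.0], [0.001, -0.0, -1.0]]
wrist_force: [-2.7, 2.4, 8.4]
gripper_width: 0.55
gripper_force: 4.0
```

Run:
```python
from fit import *
np.set_printoptions(precision=4,suppress=True)
q=np.array([.6188,.0350,-.257])
s=r.sense(); T=s["tcp_pos"]; print(T,W2S(q,T),s["wrist_force"],s["moment"],s["gripper_width"])
p=imaging.capture("scene"); a=cv2.resize(p["frame"][225:315,220:340],(400,300),interpolation=cv2.INTER_CUBIC)
p=imaging.capture("top"); b=cv2.resize(p["frame"][190:280,210:330],(400,300),interpolation=cv2.INTER_CUBIC)
p=imaging.capture("wrist"); c=cv2.resize(p["frame"],(400,300))
cv2.imwrite("pics/c5.png",np.vstack([np.hstack([a,b]),np.hstack([c,c])]))
```

```text
[0.5644 0.0819 0.0371] [-0.0646  0.0316] [-2.7     2.4291  8.376 ] [1.0411 0.9906 0.1202] 0.5501647532162602
```

View pics/c5.png

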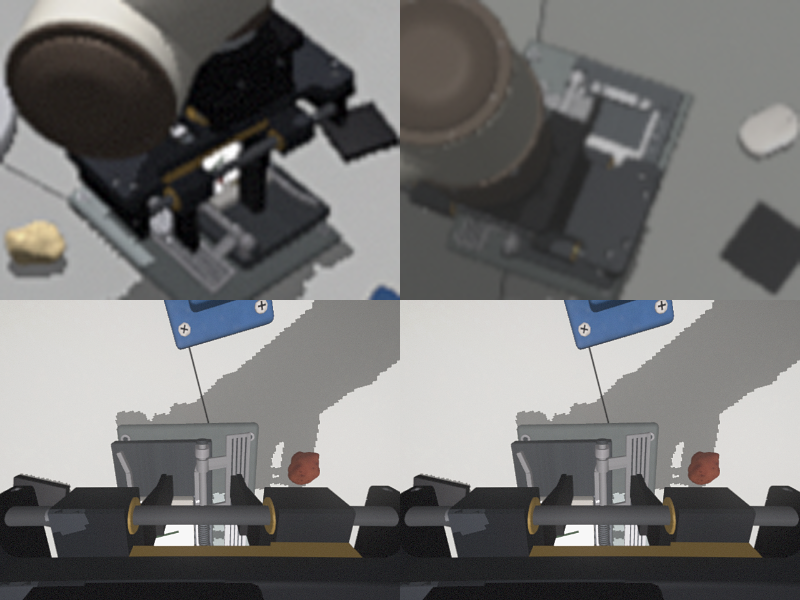

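The plate is moving ahead of the finger, with its leading edge at about (605,158) in the top-view panel and the nose raised beside it. I'll continue, more slowly toward the end.

apply_moves([
  [[-0.004,0,0],0],
  [[-0.004,0,0],0],
  [[-0.004,0,0],0],
  [[-0.004,0,0],0],
  [[-0.004,0,0],0],
])

```text
time_s: 9.03
tcp_pos: [0.583, 0.077, 0.037]
ee_rot: [[-0.967, 0.254, -0.003], [0.254, 0.967, -0.0], [0.003, -0.001, -1.0]]
wrist_force: [-5.7, 4.4, 8.3]
gripper_width: 0.549
gripper_force: 4.5
```

apply_moves([
  [[-0.002,0,0],0],
  [[-0.002,0,0],0],
  [[-0.001,0,0],0],
  [[0,0,0],0],
])

```text
time_s: 9.37
tcp_pos: [0.588, 0.0757, 0.037]
ee_rot: [[-0.967, 0.254, -0.002], [0.254, 0.967, 0.0], [0.002, -0.0, -1.0]]
wrist_force: [-4.3, 3.7, 8.1]
gripper_width: 0.553
gripper_force: 4.3
```

apply_moves([
  [[-0.001,0,0],0],
  [[-0.001,0,0],0],
  [[0,0,0],0],
])

```text
time_s: 9.62
tcp_pos: [0.5896, 0.0752, 0.0369]
ee_rot: [[-0.967, 0.254, -0.003], [0.254, 0.967, -0.0], [0.003, -0.001, -1.0]]
wrist_force: [-4.7, 3.8, 7.3]
gripper_width: 0.552
gripper_force: 4.3
```

apply_moves([
  [[-0.001,0,0],0],
  [[-0.001,0,0],0],
  [[0,0,0],0],
])

```text
time_s: 9.87
tcp_pos: [0.5916, 0.0748, 0.0369]
ee_rot: [[-0.967, 0.254, -0.003], [0.254, 0.967, -0.0], [0.003, -0.001, -1.0]]
wrist_force: [-4.6, 4.3, 7.7]
gripper_width: 0.553
gripper_force: 4.3
```

apply_moves([
  [[-0.001,0,0],0],
  [[-0.001,0,0],0],
  [[0,0,0],0],
])

```text
time_s: 10.12
tcp_pos: [0.5934, 0.0742, 0.0369]
ee_rot: [[-0.967, 0.254, -0.003], [0.254, 0.967, -0.0], [0.003, -0.001, -1.0]]
wrist_force: [-5.5, 4.0, 8.7]
gripper_width: 0.55
gripper_force: 4.3
```

Run:
```python
from fit import *
np.set_printoptions(precision=4,suppress=True)
q=np.array([.6188,.0350,-.257])
s=r.sense(); T=s["tcp_pos"]; print(T,W2S(q,T),s["wrist_force"],s["moment"],s["gripper_width"])
p=imaging.capture("top"); b=cv2.resize(p["frame"][195:255,240:320],(800,600),interpolation=cv2.INTER_CUBIC); cv2.imwrite("pics/t6.png",b)
```

```text
[0.5934 0.0742 0.0369] [-0.0345  0.0315] [-5.5375  4.0423  8.7166] [1.3845 1.4633 0.1787] 0.5504919735915365
```

View pics/t6.png

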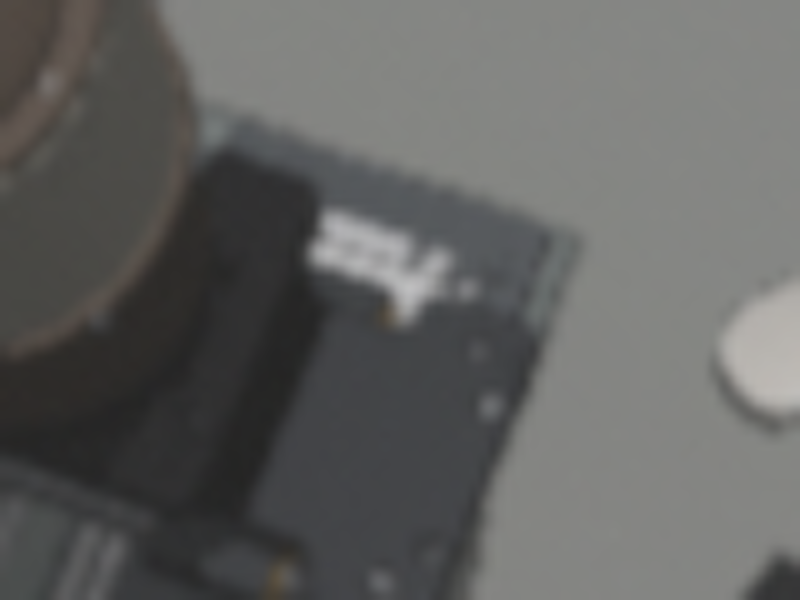

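In the top view the plate is nearly at the back stop, with its edge at about (360,255). There is no force rise yet, so I'll keep making small steps until it makes firm contact.

apply_moves([
  [[-0.001,0,0],0],
  [[0,0,0],0],
])

```text
time_s: 10.33
tcp_pos: [0.5943, 0.074, 0.0369]
ee_rot: [[-0.967, 0.254, -0.003], [0.254, 0.967, -0.0], [0.003, -0.001, -1.0]]
wrist_force: [-5.1, 3.7, 7.9]
gripper_width: 0.554
gripper_force: 4.6
```

apply_moves([
  [[-0.001,0,0],0],
  [[0,0,0],0],
])

```text
time_s: 10.5
tcp_pos: [0.5945, 0.0738, 0.0368]
ee_rot: [[-0.967, 0.254, -0.005], [0.254, 0.967, 0.0], [0.004, -0.001, -1.0]]
wrist_force: [-6.3, 6.3, 9.4]
gripper_width: 0.551
gripper_force: 6.0
```

apply_moves([
  [[-0.0007,0,0],0],
  [[0,0,0],0],
])

```text
time_s: 10.67
tcp_pos: [0.5946, 0.0738, 0.0367]
ee_rot: [[-0.967, 0.255, -0.006], [0.255, 0.967, 0.0], [0.006, -0.001, -1.0]]
wrist_force: [-8.1, 6.4, 9.4]
gripper_width: 0.554
gripper_force: 6.4
```

The advance has stalled and the force is rising, which means contact with the stop. I'll give one more small squeeze to seat it square.

apply_moves([
  [[-0.001,0,0],0],
  [[-0.001,0,0],0],
  [[0,0,0],0],
  [[0,0,0],0],
])

```text
time_s: 11.0
tcp_pos: [0.5948, 0.0736, 0.0366]
ee_rot: [[-0.967, 0.255, -0.009], [0.255, 0.967, 0.0], [0.009, -0.002, -1.0]]
wrist_force: [-12.9, 9.2, 13.5]
gripper_width: 0.553
gripper_force: 9.0
```

apply_moves([
  [[0.0015,0,0],0],
  [[0.0015,0,0],0],
  [[0.0015,0,0],0],
  [[0,0,0],0],
  [[0,0,0],0],
])

```text
time_s: 11.42
tcp_pos: [0.5946, 0.074, 0.0374]
ee_rot: [[-0.967, 0.255, -0.0], [0.255, 0.967, 0.0], [0.0, 0.0, -1.0]]
wrist_force: [-3.1, 2.3, 8.1]
gripper_width: 0.549
gripper_force: 6.4
```

apply_moves([
  [[0,0,-0.002],0],
  [[0,0,-0.002],0],
  [[0,0,-0.002],0],
  [[0,0,-0.002],0],
  [[0,0,-0.002],0],
])

```text
time_s: 11.83
tcp_pos: [0.5949, 0.0737, 0.0466]
ee_rot: [[-0.967, 0.254, -0.0], [0.254, 0.967, -0.0], [0.0, -0.001, -1.0]]
wrist_force: [-0.1, -0.2, -0.5]
gripper_width: 0.551
gripper_force: 0.0
```

apply_moves([
  [[0,0,-0.003],0],
  [[0,0,-0.003],0],
  [[0,0,-0.003],0],
  [[0,0,-0.003],0],
  [[0,0,-0.005],0],
])

```text
time_s: 12.25
tcp_pos: [0.5947, 0.0734, 0.0633]
ee_rot: [[-0.967, 0.254, -0.001], [0.254, 0.967, -0.001], [0.001, -0.001, -1.0]]
wrist_force: [-0.9, -0.1, 0.3]
gripper_width: 0.552
gripper_force: 0.0
```

apply_moves([
  [[0,0,-0.02],0],
  [[0,0,-0.03],0],
  [[0.005,0,-0.035],0],
  [[0.01,0,-0.035],0],
  [[0.02,0,-0.03],0],
])

```text
time_s: 12.67
tcp_pos: [0.5624, 0.0824, 0.216]
ee_rot: [[-0.967, 0.255, 0.003], [0.255, 0.967, -0.0], [-0.002, 0.001, -1.0]]
wrist_force: [0.4, 1.9, 0.6]
gripper_width: 0.551
gripper_force: 0.0
```

apply_moves([
  [[0.02,0,-0.02],0],
  [[0.02,0,-0.01],0],
  [[0,0,0],0],
  [[0,0,0],0],
  [[0,0,0],0],
])

```text
time_s: 13.08
tcp_pos: [0.5225, 0.0927, 0.2434]
ee_rot: [[-0.967, 0.254, -0.0], [0.254, 0.967, -0.0], [0.0, -0.0, -1.0]]
wrist_force: [0.3, 1.0, -1.1]
gripper_width: 0.548
gripper_force: 0.0
```

Run:
```python
from fit import *
np.set_printoptions(precision=4,suppress=True)
p=imaging.capture("wrist"); 
q=np.array([.6188,.0350,-.257]); c=proj(p,S2W(q,[-.02,.015,.034]))[0].astype(int); print(c)
h,w=75,100; y0=max(0,min(480-2*h,c[1]-h)); x0=c[0]-w
f=p["frame"][y0:y0+2*h,x0:x0+2*w]; print(x0,y0)
cv2.imwrite("pics/w7.png",cv2.resize(f,(800,600),interpolation=cv2.INTER_CUBIC)); print(r.sense()["tcp_pos"],r.sense()["wrist_force"])
```

```text
[309 282]
209 207
[0.5226 0.0926 0.2428] [ 0.0802 -0.0621  0.7447]
```

View pics/w7.png

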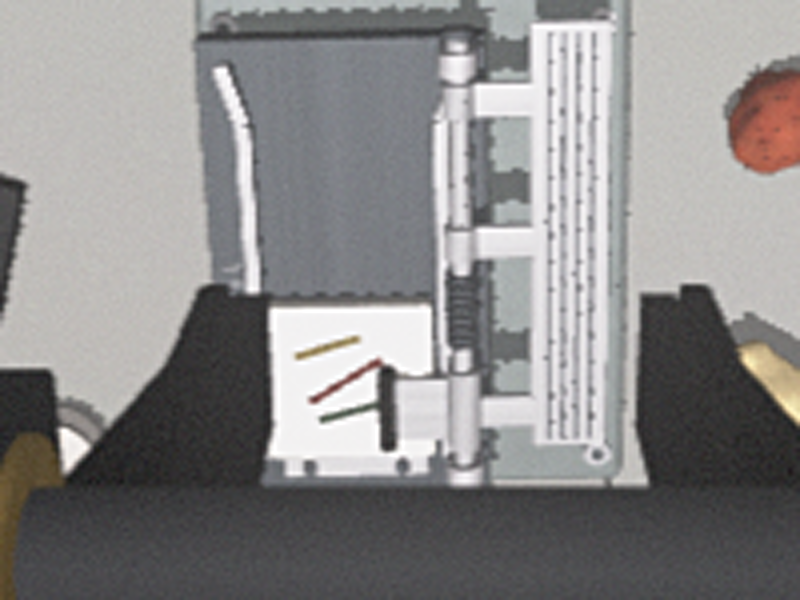

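The plate lies square against the back stop (edge at about row 458 in the crop). The nose rests on it at (388,405), and the pebble and mineral have not been disturbed. I'm handing it in.

```bash
python3 -c "
from station import r
print(r.finish_job())"
```

```text
the job is handed in; nothing more can be done
None
```

The streak plate is loaded in the grey stage: it sits against the back stop with the clip's nose resting on it, the hand is clear, and the job was handed in with about 13 s on the robot's clock.

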